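# Set the hour hand on the hand-setting press

## Robot

A 6-joint arm with a two-finger parallel gripper is mounted at the origin on the work surface. World frame = base frame: x ahead of the robot, y to its left, z up, the work surface at z = 0. Lengths are in m, angles in rad, forces in N, time in s.
With the tool pointing down it reaches from about 0.375 to 0.925 m from the base axis. Payload 5.7 kg.
Tool frame: the origin (TCP) lies between the finger pads; the fingertips stand 19 mm ahead of it and the grasp point (between the pads) is the TCP; z points along the fingers, y is the line along which they close (so a half turn about z gives the same grasp; the last joint's range is limited). The gripper opens to 85 mm and grips with 20 to 120 N. Pads are 22 mm wide; open, the fingers measure 114 mm over their backs; the gripper's body (76 mm by 85 mm) begins 54 mm behind the grasp point. The pads swing forward as they close: fully open they stand 13 mm farther back than shut.
Start: joints at [1.09, 0.359, 1.51, -0, 1.272, -0.115], TCP at [0.215, 0.56, 0.25] pointing down, gripper open.
Joint ranges: [-2.97, 2.97], [-1.01, 2.36], [0.21, 2.38], [-0.96, 4.11], [0.2, 2.71], [-2.98, 2.98]. Speed limits (rad/s): [2.39, 2.39, 3.14, 3.14, 3.14, 3.14].

## Interface

Orientations are given as a 3x3 rotation matrix whose columns are the frame's x, y, z axes.
In Python, from rig import env, get_image, workorder gives the robot as it stands.
- The arm moves only by the tool send_rows, never from a script. Its argument "targets" is a list of rows, each a list of 3 entries, a list of its own where there are three numbers: the closure in counts, from 0 (fully open) to 255 (shut), then the shift along the world's x, y, z in m, then the turn about the world's z in degrees. A call has 1 to 5 rows; each row shifts and turns the commanded pose from where the row before left it; what a row does not reach is not made up. A row lasts 1/8 s, in which the tool goes at most 62.5 mm and 10.7 degrees, less where a joint would pass 70% of its speed; a pose out of reach is approached as far as the arm can. A call is refused whole if a number of a shift passes 0.0625 or a number of a turn 10.7, either way. A call with a gripper value outside its range is refused whole. The fingers move at their own pace and stop on an object; the grip force is fixed at half the most. Time passes only in rows, so rows that do not move let the fingers close. It gives the time, the measured TCP pose, the force, the opening and the grip force at its end, in the units of the state.
- env.read_state(): the state, without advancing time (a new reading comes with each control period).
- get_image(name): name is "scene" or "top"; returns a dict with "color" (400x640x3 uint8, red, green, blue), "mtx" (3x3 intrinsics, pixels), "eye" and "attitude" of the camera in the world. Camera axes: x right, y up, looking along -z (the intrinsics and any distortion apply to the point x, -y, -z); pixel columns grow to the right and rows downward; lengths in m; the calibration is good to about 2 mm. A picture is of the moment at which its call begins. There is no depth.
- workorder.hand_in(): hands the job in; it is judged then, once.
The state is a dict: "time_s": time; "joints": joint angles; "joint_velocities": joint speeds; "joint_efforts": joint torques, N m; "position": TCP position; "tcp_rot": TCP orientation; "force": force on the tool from outside, world axes, zero at the start; "moment": the same for the moment, N m; "width": finger opening in m; "grasp_force": force on a finger pad.
Only numpy, scipy, OpenCV 4.12 (cv2) and the standard library are available. Lean on these libraries where they do the work, as an engineer would, in place of code of your own. Each camera call takes 0.05 s, during which the arm holds its last target. There are 200 camera calls.

## Task

Set the hour hand of the watch that waits in its white carrier on the base plate of the hand-setting press: with the fingertips push the carrier along the plate until its long side lies flush against the side fence and its end is home against the end stop under the spindle, then press the spindle's button right down with a fingertip and let it spring back up. Only push: the carrier must not be lifted or tipped, and no finger may touch the watch or its brass ring. Leave everything else on the bench where it stands.

Things in the scene. Friction and masses are not known exactly. Their poses are not given: they have to be found in the camera images.
- press: hand-setting press, fixed. Origin on the bench below the spindle axis; x from the open end of its plate, near the robot, to the column; y left, z up. Aluminium base plate: x -230 to 110, y -165 to 68 mm, top at z 10. Grey column 36 x 36 mm at x 80; its arm, 30 mm wide, reaches over the end stop to a round nose of radius 16 mm on the spindle axis, z 60 (brass bush 56) to 84
- fence (a point): middle of the lower edge of the side fence's working face (press x -90, y +46, z 10 mm): a dark steel strip on the plate, along press x from -210 to +30 mm, 10 mm high, 8 mm thick, working face towards press -y. Axes as the press
- stop (a point): middle of the lower edge of the end stop's working face (press x +30, y 0, z 10 mm): a dark steel bar across the plate, from y -46 to +54 mm, 12 mm high, working face towards press -x. Axes as the press
- home (a point): point on the plate's top (press x -25, y 0, z 10 mm; axes as the press): where the carrier's origin lies when it is flush against both fence and end stop
- carrier: white plastic block, 110 (x) x 92 (y) x 16 mm, 0.2 to 0.4 kg, loose; slides easily (friction about 0.25). Origin: centre of its underside; x along its length to the dial end, which points towards the end stop within 20 degrees. The watch stands on it at x +25 mm. The tail end (x -55 mm) and the long sides are plain flat faces to push on
- dial: the watch, fixed on the carrier at carrier x +25, y 0 mm: a brass ring, 40 mm across and 6 mm high, round a pale dial, 33 mm across, whose face is 24 mm above the carrier's underside; the hour hand's hub, 6 mm across, stands on it up to 30.5 mm. Its origin and axes are those of the carrier. Not to be touched by the robot
- hour_hand (a joint): how far the hour hand has been pressed down on its post, m: 0 = loose and proud (as it starts), 0.003 = end of its travel; it needs about 1.2 N and stays where it is pressed. The spindle at the end of its stroke presses it to about 0.0027 when the carrier is home
- spindle (a joint): downward travel of the press spindle, m: 0 = up (rest), 0.012 = fully down on its depth stop. Spring-returned: about 2 N to start, 4 N at full stroke, 5 to 6 N with a hand under it
- button_top (a point): centre of the top of the spindle's black button (disc 26 mm across, 10 mm high) that is pressed straight down; at rest 110 mm above the bench on the spindle axis; moves with the spindle. The spindle's lower tip is 10 mm across, at rest 50 mm above the bench
- parts_tin: round closed aluminium tin, 34 mm across, 15 mm high, standing on the press's base plate to the right of the spindle; bystander; origin: centre of underside
- nose_piece: small turned brass spare nose-piece, 20 mm across, 34 mm high, standing upright on the base plate to the right of the column; bystander; origin: centre of underside
- spare_carrier: empty carrier of the same kind as carrier (110 x 92 x 16 mm, but no dial in its ring), on the bench right of the press; bystander; origin: centre of underside
- movement_holder: four-legged brass movement holder with a movement on top, 58 x 44 mm, 37 mm high, on the bench left of the press; bystander; origin: centre of underside
- vice_table: small steel vice on a plate with four feet, 85 x 55 mm, 54 mm high, on the bench left of the press; bystander; origin: centre of underside
- tweezers: steel tweezers, 130 mm long, lying on the bench right of the press; bystander; origin: middle of underside
- screwdriver: screwdriver, 130 mm long, lying on the bench right of the robot; bystander; origin: middle of underside
- dust_cover: clear plastic round dust cover with a knob, 76 mm across, 56 mm high, on the bench left of the robot; bystander; origin: centre of underside
Mind the look-alikes: they are no part of the job. Leave any blue or orange look-alike of the carrier alone.

How it is judged:
By the outcome, as a careful person would: the job done as asked, in the order asked, and still so for the second after the job is handed in, with the robot touching nothing.
It also fails if it takes over 54 s, if anything falls off the work surface, if the arm or the gripper's body presses on something with over 40 N, if the wrist force passes 120 N, or if a joint passes its speed limit or range.

## Working session

There is one attempt and no reset: what is moved stays moved. The work goes in short steps, Python scripts to look and compute and a tool call to move; the robot and the scene stay as the last step left them, time stands still between calls to the robot, and variables do not carry over. Pictures are saved under pics/ and viewed, at most 10 in all, crops included, and the job is handed in when it is done.

Besides the shell and the picture viewer there is one more tool, called after ">>>" as name([rows], argument=value, ...), one row to a line, values as JSON. send_rows: Moves the arm, as the interface text tells. Its arguments: {"type":"object","properties":{"targets":{"type":"array"}},"required":["targets"]}

```bash
mkdir -p pics; python3 - <<'E'
from rig import env,get_image
import cv2,numpy as np
s=env.read_state();print(s['time_s'],s['position'],s['tcp_rot'],s['width'])
for n in("top","scene"):
    g=get_image(n);cv2.imwrite(f"pics/{n}0.png",g["color"][:,:,::-1]);np.savez(f"{n}.npz",**g)
    print(n,np.round(g["mtx"],1).tolist(),np.round(g["eye"],4),np.round(g["attitude"],3).tolist(),[k for k in g])
E
```

```text
0.0 [0.21435355 0.55971609 0.24946476] [[-9.33822806e-01  3.57734928e-01 -8.29972773e-04]
 [ 3.57735841e-01  9.33821386e-01 -1.63938665e-03]
 [ 1.88580459e-04 -1.82780765e-03 -9.99998312e-01]] 0.08547319829055673
top [[417.5, 0.0, 315.6], [0.0, 417.5, 198.8], [0.0, 0.0, 1.0]] [ 0.3459 -0.0055  1.2491] [[-0.029, 0.988, -0.15], [-1.0, -0.03, -0.003], [-0.007, 0.15, 0.989]] ['color', 'mtx', 'eye', 'attitude']
scene [[501.0, 0.0, 318.6], [0.0, 501.0, 194.6], [0.0, 0.0, 1.0]] [ 1.3961 -0.084   1.1927] [[0.071, -0.787, 0.613], [0.997, 0.064, -0.034], [-0.012, 0.614, 0.79]] ['color', 'mtx', 'eye', 'attitude']
```

View pics/top0.png

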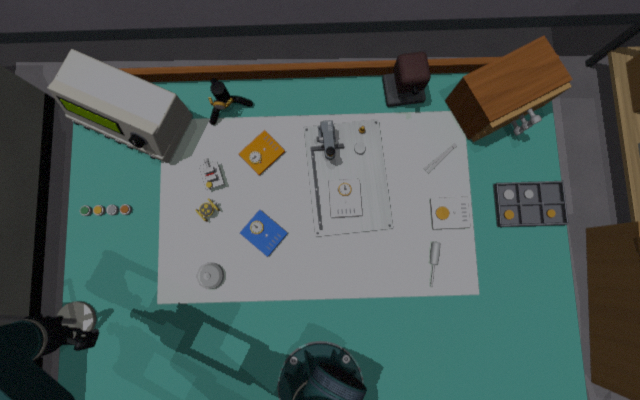

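View pics/scene0.png

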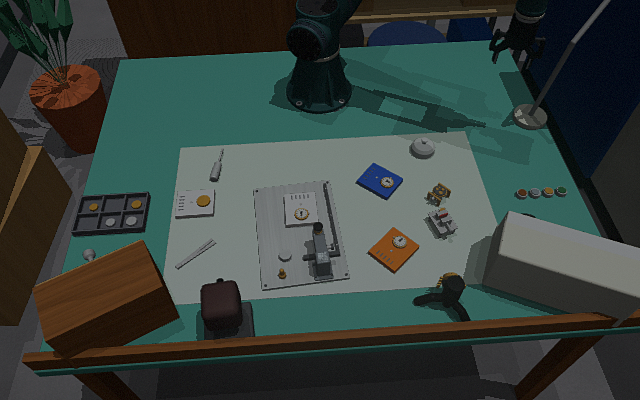

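The top view shows four carrier-like blocks. They are white on the press plate at (345,197), white with no dial on the bench at (450,212), blue at (264,232) and orange at (262,153). The one on the plate with the dial (344,188) is the target. I'll confirm it in a crop.

```bash
python3 - <<'E'
import cv2,numpy as np
c=cv2.imread("pics/top0.png")[112:242,296:402]
c=cv2.resize(c,None,fx=4.6,fy=4.6,interpolation=cv2.INTER_CUBIC)
c=cv2.convertScaleAbs(c,alpha=1.3,beta=10)
d=cv2.imread("pics/scene0.png")[175:295,245:357];d=cv2.resize(d,(558,598),interpolation=cv2.INTER_CUBIC)[:, :300+12]
cv2.imwrite("pics/crop1.png",c)
E
```

```text
(no output)
```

View pics/crop1.png

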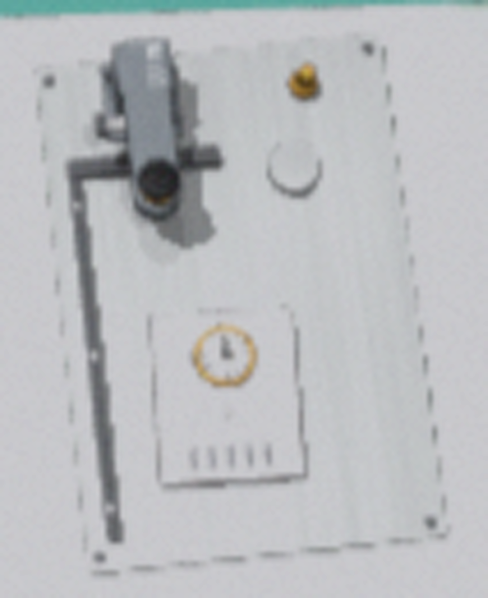

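The crop confirms it: white block on the plate, dial with ring at crop (225,355), tail at the bottom, fence to its left and end stop above. Next I fit the poses.

```bash
cat > h.py <<'E'
import cv2,numpy as np
from scipy.optimize import least_squares
from rig import env,get_image
def cam(g): # world -> pixels
    R=np.array(g["attitude"]);e=np.array(g["eye"]);K=np.array(g["mtx"])
    def f(P):
        q=(np.atleast_2d(P)-e)@R*[1,-1,-1]; q=q@K.T
        return q[:,:2]/q[:,2:]
    return f
def pose(p,L): # p=x,y,yaw ; L local points
    c,s=np.cos(p[2]),np.sin(p[2]); L=np.atleast_2d(L)
    return np.c_[p[0]+c*L[:,0]-s*L[:,1],p[1]+s*L[:,0]+c*L[:,1],L[:,2]]
def box(x0,x1,y0,y1,z): return np.array([[x1,y1,z],[x1,y0,z],[x0,y0,z],[x0,y1,z]])/1000
PL=box(-230,110,-165,68,10); CT=box(-55,55,-46,46,26)
FE=np.array([[-210,46,20],[30,46,20]])/1000; ST=np.array([[30,54,22],[30,-46,22]])/1000
def fit(f,L,px,p0): return least_squares(lambda p:(f(pose(p,L))-px).ravel(),p0,loss='soft_l1')
def overlay(c,f,pp,cp,win,s,name):
    u0,v0,u1,v1=win; o=cv2.resize(c[v0:v1,u0:u1],None,fx=s,fy=s,interpolation=cv2.INTER_CUBIC);o=cv2.convertScaleAbs(o,alpha=1.2)
    T=lambda P:np.round((f(P)-[u0,v0]+.5)*s-.5).astype(int)
    for P,col,cl in((pose(pp,PL),(0,0,255),1),(pose(pp,FE),(255,0,0),0),(pose(pp,ST),(255,0,0),0),(pose(cp,CT),(0,160,0),1)):
        cv2.polylines(o,[T(P)],bool(cl),col,1)
    for P in(pose(pp,[0,0,.11]),pose(cp,[.025,0,.03])): cv2.circle(o,tuple(map(int,T(P)[0])),3,(255,0,255),1)
    cv2.imwrite(name,o)
E
python3 - <<'E'
from h import *
gt=np.load("top.npz");gs=np.load("scene.npz");ft,fs=cam(gt),cam(gs)
U=lambda a:np.array(a)/4.6+[296,112]-.4
pl=U([(38,68),(382,38),(448,535),(92,573)]);ct=U([(150,315),(297,305),(307,475),(163,487)])
fe=U([(122,540),(84,180)]);b=U([(158,180)])
L=np.r_[PL,[[0,0,.11]],FE]
r=fit(ft,L,np.r_[pl,b,fe],[.6,0,0]);pp=r.x
c=fit(ft,np.r_[CT,[[.025,0,.03]]],np.r_[ct,U([(225,355)])],[.5,0,0]);cp=c.x
print(pp,np.degrees(pp[2]),r.fun.reshape(-1,2).round(1).tolist());print(cp,np.degrees(cp[2]),c.fun.reshape(-1,2).round(1).tolist())
R=pose([0,0,-pp[2]],[[cp[0]-pp[0],cp[1]-pp[1],0]]);print("carrier in press",R.round(4),np.degrees(cp[2]-pp[2]))
overlay(gt["color"][:,:,::-1],ft,pp,cp,(296,112,402,242),4.6,"pics/o_t.png")
overlay(gs["color"][:,:,::-1],fs,pp,cp,(245,170,357,295),4.6,"pics/o_s.png")
a=cv2.imread("pics/o_t.png");b=cv2.imread("pics/o_s.png");h=min(len(a),len(b))
cv2.imwrite("pics/o.png",cv2.resize(np.hstack([a[:h],b[:h]]),(800,int(h*800/(a.shape[1]+b.shape[1])))))
E
```

```text
[ 0.6546447  -0.04827264  0.07576817] 4.341196273643349 [[-0.1, 0.4], [0.1, -0.8], [0.4, 0.5], [-0.3, 0.6], [0.5, -0.3], [-0.2, -0.0], [-0.4, -0.5]]
[ 0.53272198 -0.09039234  0.03642626] 2.0870708623125953 [[0.3, 0.2], [-0.9, 0.3], [-0.0, -0.1], [0.1, -0.6], [0.2, 0.1]]
carrier in press [[-0.1248 -0.0328  0.    ]] -2.2541254113307536
```

View pics/o.png

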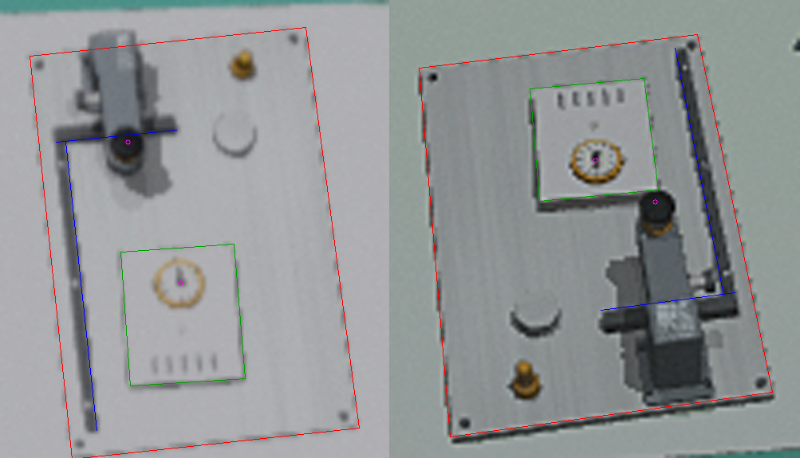

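The overlay agrees with both views to about 2 mm. In the press frame the carrier is at (-125,-33) mm, yaw -2°. Plan:

1. Close the fingers and push from the right onto the fence.
2. Push from the tail onto the stop.
3. Press the button.

>>> send_rows([
  [255, [0.0225, -0.05, 0], 2.5],
  [255, [0.0225, -0.05, 0], 2.5],
  [255, [0.0225, -0.05, 0], 2.5],
  [255, [0.0225, -0.05, 0], 2.5],
  [255, [0.0225, -0.05, 0], 2.5],
])

```text
time_s: 0.72
position: [0.3274, 0.3086, 0.2501]
tcp_rot: [[-0.989, 0.145, -0.0], [0.145, 0.989, -0.0], [0.0, -0.0, -1.0]]
force: [1.6, -0.1, -1.0]
width: 0.0
grasp_force: 0.0
```

>>> send_rows([
  [255, [0.0225, -0.05, 0], 2.5],
  [255, [0.0225, -0.05, 0], 2.5],
  [255, [0.0225, -0.05, 0], 2.5],
  [255, [0.0225, -0.05, 0], 2.5],
  [255, [0.0225, -0.05, 0], 2.5],
])

```text
time_s: 1.35
position: [0.4399, 0.0585, 0.2502]
tcp_rot: [[-0.997, -0.072, -0.0], [-0.072, 0.997, 0.0], [-0.0, 0.0, -1.0]]
force: [0.7, 1.1, 0.4]
width: -0.0003
grasp_force: 0.0
```

>>> send_rows([
  [255, [0.0225, -0.05, 0], 0],
  [255, [0.0225, -0.05, 0], 0],
  [255, [0.0225, -0.05, -0.02], 0],
  [255, [0.0225, -0.05, -0.03], 0],
  [255, [0.0, -0.02, -0.05], 0],
])

```text
time_s: 1.98
position: [0.533, -0.1637, 0.1505]
tcp_rot: [[-0.998, -0.068, 0.006], [-0.068, 0.998, -0.003], [-0.006, -0.004, -1.0]]
force: [0.1, -0.5, -0.6]
width: 0.0001
grasp_force: 0.0
```

>>> send_rows([
  [255, [0.004, 0, -0.05], 0],
  [255, [0, 0, -0.03], 0],
  [255, [0, 0, -0.01], 0],
  [255, [0, 0, 0], 0],
])

```text
time_s: 2.48
position: [0.5335, -0.1596, 0.0601]
tcp_rot: [[-0.998, -0.071, -0.001], [-0.071, 0.998, 0.0], [0.001, 0.0, -1.0]]
force: [-0.4, -0.1, 0.9]
width: -0.0003
grasp_force: 0.0
```

```bash
python3 - <<'E'
from h import *
a=get_image("scene");b=get_image("top");s=env.read_state();p=s['position'];print(p,s['force'])
o=[]
for g,(u0,v0,u1,v1) in((a,(235,150,355,270)),(b,(290,120,410,240))):
    c=cv2.resize(g["color"][v0:v1,u0:u1,::-1],(600,600),interpolation=cv2.INTER_CUBIC);f=cam(g)
    for dz,col in((0,(255,0,0)),(.019,(0,0,255)),(.032,(0,255,0))):
        q=(f(p-[0,0,dz])[0]-[u0,v0]+.5)*5; cv2.circle(c,tuple(int(x) for x in q),4,col,1)
    o.append(c)
cv2.imwrite("pics/tip.png",cv2.resize(np.hstack(o),(800,400)))
E
```

```text
[ 0.53456889 -0.15999542  0.06147949] [ 0.63742379 -0.21843385 -0.09739383]
```

View pics/tip.png

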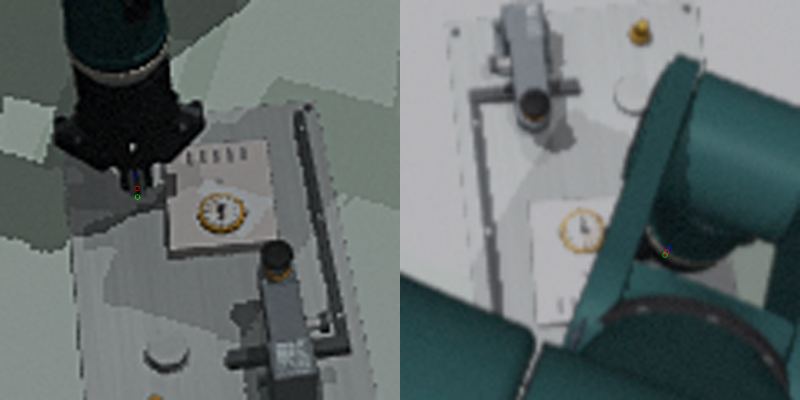

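The fingertips are about 19 mm ahead of the TCP when shut, roughly 10 mm right of the carrier and near its middle. I'll go down and push left.

>>> send_rows([
  [255, [0, 0, -0.018], 0],
  [255, [0, 0, -0.006], 0],
  [255, [-0.0005, 0.007, 0], 0],
  [255, [-0.0006, 0.008, 0], 0],
  [255, [-0.0006, 0.008, 0], 0],
])

```text
time_s: 3.2
position: [0.5323, -0.1363, 0.0369]
tcp_rot: [[-0.997, -0.071, 0.001], [-0.071, 0.997, -0.001], [-0.001, -0.001, -1.0]]
force: [0.2, -0.7, 0.6]
width: 0.0001
grasp_force: 0.7
```

>>> send_rows([
  [255, [-0.0005, 0.006, 0], 0],
  [255, [-0.0004, 0.005, 0], 0],
  [255, [-0.0003, 0.003, 0], 0],
  [255, [-0.0002, 0.002, 0], 0],
  [255, [-0.0001, 0.001, 0], 0],
])

```text
time_s: 3.82
position: [0.5304, -0.1197, 0.0362]
tcp_rot: [[-0.998, -0.07, -0.0], [-0.07, 0.998, -0.0], [0.0, -0.0, -1.0]]
force: [-0.6, -0.9, 0.8]
width: -0.0001
grasp_force: 0.8
```

>>> send_rows([
  [255, [-0.0001, 0.001, 0], 0],
  [255, [-0.0001, 0.001, 0], 0],
  [255, [-0.0001, 0.001, 0], 0],
  [255, [0, 0, 0], 0],
])

```text
time_s: 4.32
position: [0.5305, -0.1168, 0.0363]
tcp_rot: [[-0.998, -0.07, 0.001], [-0.07, 0.998, -0.0], [-0.001, -0.0, -1.0]]
force: [2.2, -1.9, 0.5]
width: 0.0002
grasp_force: 1.0
```

```bash
python3 - <<'E'
from h import *
b=get_image("scene");s=env.read_state();print(s['position'],s['force'])
cv2.imwrite("pics/s2.png",cv2.resize(b["color"][140:280,235:375,::-1],(600,600),interpolation=cv2.INTER_CUBIC))
E
```

```text
[ 0.53037336 -0.11684564  0.03632065] [ 0.89226073 -1.44773136 -0.20150275]
```

View pics/s2.png

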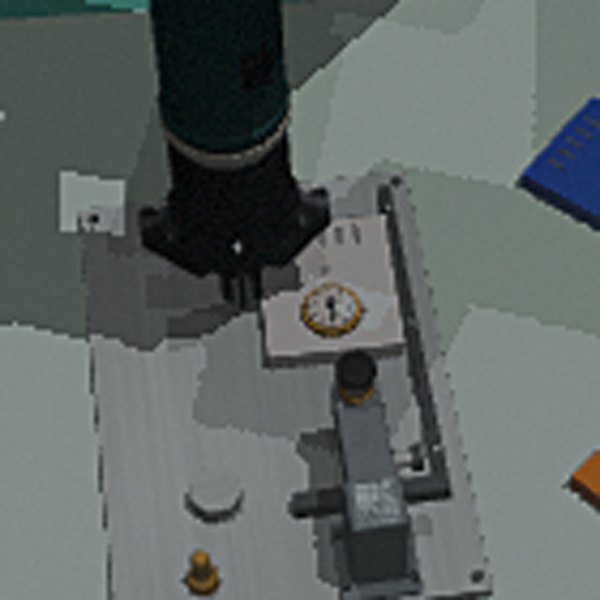

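The carrier's left side is almost on the fence, with its tail left corner near (383,215). I'll keep pushing until the force rises.

>>> send_rows([
  [255, [-0.0001, 0.001, 0], 0],
  [255, [-0.0001, 0.001, 0], 0],
  [255, [0, 0, 0], 0],
])

```text
time_s: 4.75
position: [0.5302, -0.1152, 0.0364]
tcp_rot: [[-0.997, -0.071, 0.001], [-0.071, 0.997, -0.001], [-0.001, -0.001, -1.0]]
force: [1.7, -5.0, 0.2]
width: 0.0001
grasp_force: 2.3
```

>>> send_rows([
  [255, [-0.0001, 0.001, 0], 0],
  [255, [0, 0.001, 0], 0],
  [255, [0, 0, 0], 0],
])

```text
time_s: 5.12
position: [0.5303, -0.1148, 0.0365]
tcp_rot: [[-0.997, -0.072, 0.001], [-0.072, 0.997, -0.003], [-0.001, -0.004, -1.0]]
force: [-1.4, -12.8, 0.6]
width: -0.0
grasp_force: 5.5
```

It's flush at 13 N. Now I back off, rise and go round behind the tail with the fingers about 30 mm apart.

>>> send_rows([
  [255, [0.001, -0.012, 0], 0],
  [255, [0.001, -0.015, 0.015], 0],
  [255, [0, 0, 0.05], 0],
  [165, [-0.04, 0, 0], 0],
  [165, [-0.044, 0.03, 0], 0],
])

```text
time_s: 5.75
position: [0.4479, -0.1106, 0.1018]
tcp_rot: [[-0.998, -0.068, 0.002], [-0.068, 0.998, -0.0], [-0.002, -0.001, -1.0]]
force: [-1.2, -0.1, -0.2]
width: 0.03
grasp_force: 0.0
```

>>> send_rows([
  [165, [0, 0.04, 0], 0],
  [165, [0, 0.01, -0.03], 0],
  [165, [0, 0, -0.03], 0],
  [165, [0, 0, 0], 0],
])

```text
time_s: 6.25
position: [0.4454, -0.0588, 0.0398]
tcp_rot: [[-0.997, -0.071, -0.006], [-0.071, 0.998, 0.002], [0.005, 0.002, -1.0]]
force: [-0.7, 0.3, 0.1]
width: 0.0302
grasp_force: 0.0
```

```bash
python3 - <<'E'
from h import *
b=get_image("top");s=env.read_state();print(s['position'],s['force'],s['width'])
a=get_image("scene")
T=lambda g,u,v:cv2.resize(g["color"][v:v+125,u:u+125,::-1],(400,400),interpolation=cv2.INTER_CUBIC)
cv2.imwrite("pics/s3.png",np.hstack([T(b,285,120),T(a,245,155)]))
E
```

```text
[ 0.44644033 -0.05922627  0.04071003] [-0.16551266 -0.5505953   0.44442932] 0.030307146627360018
```

View pics/s3.png

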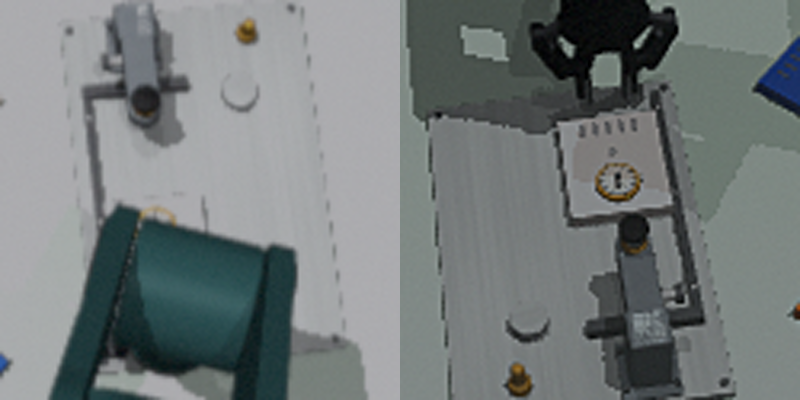

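The carrier lies along the fence, with the fingers centred behind its tail. Now I lower and push along the fence.

>>> send_rows([
  [165, [0, -0.003, -0.005], 0],
  [165, [0.01, 0.0008, 0], 0],
  [165, [0.01, 0.0008, 0], 0],
  [165, [0.01, 0.0008, 0], 0],
  [165, [0.01, 0.0008, 0], 0],
])

```text
time_s: 6.98
position: [0.4887, -0.0595, 0.0364]
tcp_rot: [[-0.997, -0.071, 0.0], [-0.071, 0.997, -0.0], [-0.0, -0.0, -1.0]]
force: [-1.1, -0.6, 0.8]
width: 0.0303
grasp_force: 0.5
```

>>> send_rows([
  [165, [0.01, 0.0008, 0], 0],
  [165, [0.01, 0.0008, 0], 0],
  [165, [0.01, 0.0008, 0], 0],
  [165, [0.01, 0.0008, 0], 0],
  [165, [0.01, 0.0008, 0], 0],
])

```text
time_s: 7.6
position: [0.5385, -0.0555, 0.0362]
tcp_rot: [[-0.998, -0.07, -0.0], [-0.07, 0.998, -0.0], [0.0, -0.0, -1.0]]
force: [-1.4, -0.0, -1.1]
width: 0.0303
grasp_force: 0.5
```

>>> send_rows([
  [165, [0.006, 0.0005, 0], 0],
  [165, [0.005, 0.0004, 0], 0],
  [165, [0.004, 0.0003, 0], 0],
  [165, [0.003, 0.0002, 0], 0],
  [165, [0.002, 0.0002, 0], 0],
])

```text
time_s: 8.22
position: [0.5578, -0.0539, 0.0362]
tcp_rot: [[-0.998, -0.07, -0.0], [-0.07, 0.998, -0.0], [0.0, -0.0, -1.0]]
force: [-0.6, -0.1, -0.2]
width: 0.0303
grasp_force: 0.5
```

>>> send_rows([
  [165, [0.001, 0.0001, 0], 0],
  [165, [0.001, 0.0001, 0], 0],
  [165, [0.001, 0.0001, 0], 0],
  [165, [0, 0, 0], 0],
])

```text
time_s: 8.72
position: [0.561, -0.0536, 0.0363]
tcp_rot: [[-0.998, -0.071, 0.0], [-0.071, 0.998, -0.0], [-0.0, -0.0, -1.0]]
force: [-0.6, -0.2, -0.9]
width: 0.0302
grasp_force: 0.2
```

>>> send_rows([
  [165, [0.001, 0.0001, 0], 0],
  [165, [0.001, 0.0001, 0], 0],
  [165, [0.001, 0.0001, 0], 0],
  [165, [0, 0, 0], 0],
])

```text
time_s: 9.22
position: [0.5641, -0.0533, 0.0363]
tcp_rot: [[-0.998, -0.071, 0.0], [-0.071, 0.998, -0.0], [-0.0, -0.0, -1.0]]
force: [-0.4, 0.2, -0.2]
width: 0.0307
grasp_force: 0.2
```

>>> send_rows([
  [165, [0.001, 0.0001, 0], 0],
  [165, [0.001, 0, 0], 0],
  [165, [0, 0, 0], 0],
])

```text
time_s: 9.6
position: [0.5647, -0.0531, 0.0361]
tcp_rot: [[-0.997, -0.071, -0.002], [-0.071, 0.997, 0.0], [0.002, 0.0, -1.0]]
force: [-4.7, -1.5, 2.2]
width: 0.0297
grasp_force: 2.3
```

>>> send_rows([
  [165, [0.001, 0, 0], 0],
  [165, [0.001, 0, 0], 0],
  [165, [0, 0, 0], 0],
])

```text
time_s: 9.98
position: [0.5649, -0.053, 0.0357]
tcp_rot: [[-0.997, -0.071, -0.006], [-0.071, 0.997, 0.0], [0.005, 0.001, -1.0]]
force: [-8.8, -1.7, 3.0]
width: 0.0301
grasp_force: 4.1
```

Seated on the stop at about 9 N. Next comes a re-seating push from the side.

>>> send_rows([
  [165, [-0.018, -0.001, 0], 0],
  [255, [0, 0, 0.05], 0],
  [255, [0, -0.05, 0.014], 0],
  [255, [0.03, -0.025, 0], 0],
  [255, [0.028, 0, 0], 0],
])

```text
time_s: 10.6
position: [0.6104, -0.1318, 0.1014]
tcp_rot: [[-0.998, -0.068, 0.005], [-0.068, 0.998, -0.002], [-0.004, -0.002, -1.0]]
force: [-0.4, -0.5, -0.7]
width: 0.0001
grasp_force: 0.0
```

>>> send_rows([
  [255, [0, 0, -0.03], 0],
  [255, [0, 0, -0.025], 0],
  [255, [0, 0, -0.009], 0],
  [255, [-0.0004, 0.006, 0], 0],
  [255, [0, 0, 0], 0],
])

```text
time_s: 11.22
position: [0.6082, -0.1228, 0.0372]
tcp_rot: [[-0.997, -0.071, 0.002], [-0.071, 0.997, -0.0], [-0.002, -0.001, -1.0]]
force: [0.3, -0.5, 0.0]
width: -0.0
grasp_force: 0.0
```

>>> send_rows([
  [255, [-0.0004, 0.006, 0], 0],
  [255, [-0.0003, 0.004, 0], 0],
  [255, [-0.0001, 0.002, 0], 0],
  [255, [-0.0001, 0.001, 0], 0],
  [255, [0, 0, 0], 0],
])

```text
time_s: 11.85
position: [0.6066, -0.1102, 0.0363]
tcp_rot: [[-0.998, -0.071, 0.0], [-0.071, 0.998, -0.0], [-0.0, -0.0, -1.0]]
force: [-0.0, -0.6, 0.4]
width: -0.0001
grasp_force: 0.0
```

>>> send_rows([
  [255, [-0.0001, 0.001, 0], 0],
  [255, [-0.0001, 0.001, 0], 0],
  [255, [0, 0.001, 0], 0],
  [255, [0, 0, 0], 0],
])

```text
time_s: 12.35
position: [0.6067, -0.1091, 0.0364]
tcp_rot: [[-0.997, -0.071, 0.001], [-0.071, 0.997, -0.003], [-0.001, -0.003, -1.0]]
force: [-0.4, -8.3, -1.2]
width: -0.0002
grasp_force: 3.7
```

Contact is on the same line as before, at 8 N, so it is flush. I'll back off, rise and check.

>>> send_rows([
  [255, [0.001, -0.015, 0], 0],
  [255, [0, -0.005, 0.045], 0],
  [255, [0, -0.02, 0.06], 0],
  [255, [0, -0.02, 0.05], 0],
  [255, [0, -0.02, 0], 0],
])

```text
time_s: 12.98
position: [0.6103, -0.1892, 0.1957]
tcp_rot: [[-0.997, -0.07, 0.009], [-0.07, 0.998, -0.003], [-0.009, -0.004, -1.0]]
force: [-0.5, 0.5, -0.8]
width: -0.0001
grasp_force: 0.0
```

```bash
python3 - <<'E'
from h import *
g=get_image("scene");s=env.read_state();print(s['position'])
f=cam(g);pp=[0.6546447,-0.04827264,0.07576817]
h=pose(pp,[[-.025,0,0]])[0];cp=[h[0],h[1],pp[2]]
overlay(g["color"][:,:,::-1],f,pp,cp,(255,185,355,290),5.7,"pics/s4.png")
t=get_image("top");cv2.imwrite("pics/t4.png",t["color"][:,:,::-1])
E
```

```text
[ 0.60885517 -0.19117519  0.19302585]
```

View pics/s4.png

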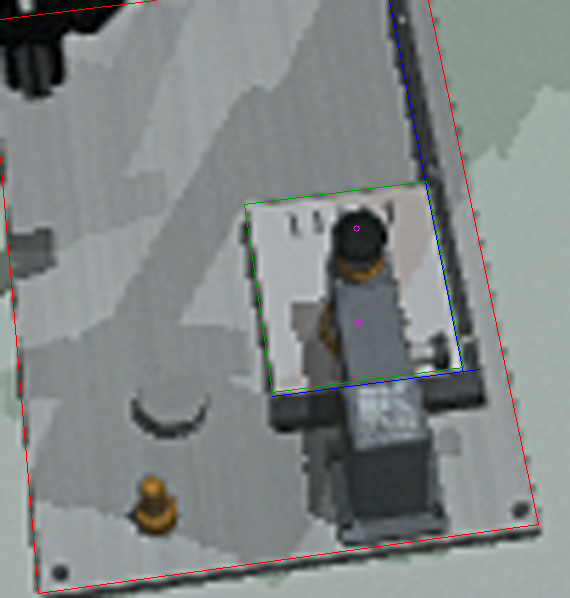

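The carrier matches the home outline, flush on both the fence and the stop. The button is at (358,232). Moving over it.

>>> send_rows([
  [255, [0.015, 0.05, 0], 0],
  [255, [0.016, 0.05, 0], 0],
  [255, [0.015, 0.043, 0], 0],
  [255, [0, 0, -0.04], 0],
  [255, [0, 0, -0.012], 0],
])

```text
time_s: 13.7
position: [0.65, -0.0424, 0.1342]
tcp_rot: [[-0.997, -0.072, -0.008], [-0.072, 0.997, 0.002], [0.008, 0.002, -1.0]]
force: [-0.2, -0.7, -0.5]
width: 0.0001
grasp_force: 0.0
```

>>> send_rows([
  [255, [0, 0, -0.005], 0],
  [255, [0, 0, 0], 0],
])

```text
time_s: 13.95
position: [0.6532, -0.0446, 0.1335]
tcp_rot: [[-0.998, -0.069, -0.0], [-0.069, 0.998, 0.0], [0.0, 0.0, -1.0]]
force: [0.1, 0.2, 1.2]
width: -0.0002
grasp_force: 0.0
```

>>> send_rows([
  [255, [0.001, -0.003, 0], 0],
  [255, [0, 0, -0.003], 0],
  [255, [0, 0, -0.003], 0],
  [255, [0, 0, -0.003], 0],
  [255, [0, 0, 0], 0],
])

```text
time_s: 14.58
position: [0.6547, -0.0473, 0.1247]
tcp_rot: [[-0.998, -0.071, 0.001], [-0.071, 0.998, -0.001], [-0.001, -0.001, -1.0]]
force: [0.2, -1.6, 2.2]
width: -0.0
grasp_force: 1.2
```

>>> send_rows([
  [255, [0, 0, -0.003], 0],
  [255, [0, 0, -0.002], 0],
  [255, [0, 0, -0.002], 0],
  [255, [0, 0, 0], 0],
])

```text
time_s: 15.08
position: [0.6546, -0.0472, 0.1176]
tcp_rot: [[-0.998, -0.07, 0.001], [-0.07, 0.998, -0.0], [-0.001, -0.0, -1.0]]
force: [1.2, -1.9, 1.8]
width: 0.0002
grasp_force: 1.7
```

>>> send_rows([
  [255, [0, 0, -0.001], 0],
  [255, [0, 0, -0.001], 0],
  [255, [0, 0, 0], 0],
])

```text
time_s: 15.45
position: [0.6547, -0.0471, 0.117]
tcp_rot: [[-0.998, -0.071, 0.001], [-0.071, 0.998, -0.001], [-0.001, -0.001, -1.0]]
force: [-2.3, -1.9, 12.4]
width: 0.0
grasp_force: 6.2
```

>>> send_rows([
  [255, [0, 0, -0.001], 0],
  [255, [0, 0, -0.001], 0],
  [255, [0, 0, 0], 0],
])

```text
time_s: 15.82
position: [0.6548, -0.0472, 0.1168]
tcp_rot: [[-0.997, -0.071, 0.002], [-0.071, 0.998, -0.001], [-0.002, -0.001, -1.0]]
force: [-5.5, -1.8, 23.5]
width: 0.0003
grasp_force: 12.2
```

The spindle is hard on its depth stop (23 N, TCP z 0.117). I'll release straight up and clear away.

>>> send_rows([
  [255, [0, 0, 0.006], 0],
  [255, [0, 0, 0.006], 0],
  [255, [0, 0, 0.008], 0],
  [255, [0, 0, 0.03], 0],
  [255, [0, 0, 0.05], 0],
])

```text
time_s: 16.45
position: [0.6517, -0.0461, 0.2116]
tcp_rot: [[-0.997, -0.071, -0.007], [-0.071, 0.998, 0.002], [0.007, 0.002, -1.0]]
force: [0.9, -0.1, -0.6]
width: 0.0001
grasp_force: 0.0
```

>>> send_rows([
  [255, [-0.02, -0.05, 0.02], 0],
  [255, [-0.02, -0.06, 0], 0],
  [255, [-0.02, -0.06, 0], 0],
  [255, [0, 0, 0], 0],
  [255, [0, 0, 0], 0],
])

```text
time_s: 17.08
position: [0.5942, -0.2149, 0.2329]
tcp_rot: [[-0.998, -0.069, -0.001], [-0.069, 0.998, 0.002], [0.001, 0.002, -1.0]]
force: [-0.2, 0.2, -0.7]
width: 0.0001
grasp_force: 0.0
```

```bash
python3 - <<'E'
from h import *
g=get_image("scene");s=env.read_state();print(s['position'],s['force'],s['time_s'])
f=cam(g);pp=[0.6546447,-0.04827264,0.07576817]
h=pose(pp,[[-.025,0,0]])[0]
overlay(g["color"][:,:,::-1],f,pp,[h[0],h[1],pp[2]],(255,185,355,290),5.7,"pics/s5.png")
E
```

```text
[ 0.59451718 -0.21429267  0.23298507] [0.53140459 0.56282219 0.90373954] 17.125
```

View pics/s5.png

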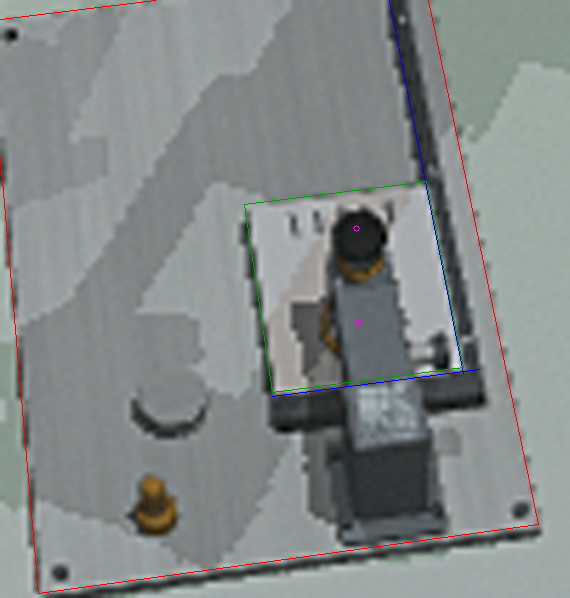

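The button at (358,235) is back up, the carrier is still home, and the tin and nose-piece haven't moved.

```bash
python3 -c "
from rig import workorder
print(workorder.hand_in())"
```

```text
the job is handed in; nothing more can be done
None
```

The job is handed in at about 17 s: the carrier is flush against the fence and home on the end stop, the button was pressed down to its depth stop and sprang back up, and the tin and nose-piece by the press are unmoved; the hour hand's own travel couldn't be seen directly.

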